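# Vent a test canister and rock out its tight plug

## Robot

A 6-joint arm with a two-finger parallel gripper is mounted at the origin on a cart in front of the work surface, level with it; the furniture and walls round the work are solid. World frame = base frame: x ahead of the robot, y to its left, z up, the work surface at z = 0. Lengths are in m, angles in degrees, forces in N, time in s.
With the tool pointing down it reaches from about 0.25 to 0.725 m from the base axis. Payload 9.7 kg.
Tool frame: the origin (TCP) lies between the finger pads; the fingertips stand 19 mm ahead of it and the grasp point (between the pads) is the TCP; z points along the fingers, y is the line along which they close (so a half turn about z gives the same grasp; the last joint's range is limited). The gripper opens to 85 mm and grips with 20 to 120 N. Pads are 22 mm wide; open, the fingers measure 114 mm over their backs; the gripper's body (76 mm by 85 mm) begins 54 mm behind the grasp point. The pads swing forward as they close: fully open they stand 13 mm farther back than shut.
Start: joints at [-70.989, 4.979, 10.078, 95.1, 0, 90], TCP at [0.179, -0.52, 0.25] pointing down, gripper open.
Joint ranges: [-179.16, 179.16], [-48.56, 103.87], [-65.8, 70.77], [-126.05, 130.52], [-82.76, 87.17], [-180, 180]. Speed limits (degrees/s): [127.2, 127.2, 147.25, 180, 180, 180].

## Interface

Orientations are given as [roll, pitch, yaw] about the fixed x, y, z axes, in that order (R = Rz(yaw) Ry(pitch) Rx(roll)).
In Python, from workcell import telemetry, camera, calibration, workorder gives the robot as it stands.
- The arm moves only by the tool play_rows, never from a script. Its argument "increments" is a list of rows, each a list of 3 entries, a list of its own where there are three numbers: the shift along the tool's x, y, z in mm, then the turn, a rotation vector about the tool's x, y, z in degrees, then the closure, from 0 (fully open) to 1 (shut). In form: [[[x, y, z], [ax, ay, az], jaw], ...]. A call has 1 to 20 rows; each row is the pose to reach, as a shift and turn from the pose commanded when the call began, along the tool's axes at that moment; what a row does not reach only later rows make up. A row lasts 1/10 s, in which the tool goes at most 50 mm and 8.59 degrees, less where a joint would pass 70% of its speed; a pose out of reach is approached as far as the arm can. A call with a gripper value outside its range is refused whole. The fingers move at their own pace and stop on an object; "grip_force" is the grip in N (left out, the last holds). Time passes only in rows, so rows that repeat a pose let the fingers close. It gives the time, the measured TCP pose, the force, the opening and the grip force at its end, in the units of the state.
- telemetry.get_obs(): the state, without advancing time (a new reading comes with each control period).
- camera(name): name is "side" or "top" or "wrist"; returns (picture, depth): 384x512x3 uint8, red, green, blue; 384x512 float32, m along the optical axis (not along the pixel's ray), 0 where there is no reading.
- calibration(name): a dict with "vertical_fov" (degrees; the focal length in pixels is half the picture's height over the tangent of half this angle, whatever the lens; pixels are square), "cx", "cy" (the principal point, pixels), "rvec" (rotation vector, rad) and "tvec" (3), from world to camera coordinates, as OpenCV has them; the wrist camera has in their place "hand_eye" (4x4, takes a point from camera to tool coordinates, whose origin is the TCP and whose axes are the flange's). Camera axes: x right, y down, z forward; pixel columns grow to the right and rows downward; lengths in m; the calibration is good to about 2 mm. A picture is of the moment at which its call begins: read the wrist's pose just before it. calibration takes no time and is no camera call.
- workorder.job_done(): hands the job in; it is judged then, once.
The state is a dict: "time": time; "q": joint angles; "qd": joint speeds; "joint_efforts": joint torques, N m; "ee_pos": TCP position; "tcp_rot": TCP orientation; "wrist_force": force on the tool from outside, world axes, zero at the start; "torque": the same for the moment, N m; "opening": finger opening in m; "grasp_force": force on a finger pad.
Only numpy, scipy, OpenCV 4.12 (cv2) and the standard library are available. Lean on these libraries where they do the work, as an engineer would, in place of code of your own. Each camera call takes 0.05 s, during which the arm holds its last target. There are 200 camera calls.

## Task

Vent the blue test canister by throwing its red lever fully over, away from the front, while the plug is still in. Then work the orange-handled tapered plug out: it is too tight to pull straight, and the canister must not come up out of its cradle with it, so lean the plug to one side and then the other, a few times, while lifting lightly until it comes free. Put the plug down gently inside the empty slate-blue parts bin next to the fixture, not dropped in, and leave the bin and the other things where they are.

Things in the scene. Friction and masses are not known exactly. Their poses are not given: they have to be found in the camera images.
- fixture: fixed grey base plate 160 (x) x 210 (y) x 12 mm carrying the canister and the vent lever; origin at the centre of its underside on the desk, z up. The gauge on the canister looks to its -x (front). The canister's axis is at x 0, y -35 mm; the lever's block is at x 0, y +65 mm.
- neck_rim (a point): fixed point: the centre of the canister's open rim as it stands home in the cradle, 125 mm above the desk. Neck outer radius 38 mm, bore radius 32 mm.
- canister (a joint): height in m by which the blue canister (90 mm diameter, 113 mm tall, 1.2 kg) is raised out of its steel cradle ring (outer diameter 106 mm, 36 mm tall); 0 = home. The cradle lets it slide straight up but not tip; about 17 N lifts it, and it sinks back when let go. A straight pull of more than 25 N would be needed to draw the plug.
- vent (a joint): angle of the red vent lever in rad: 0 = leaning to the fixture's -x (closed, start), 1.0 = leaning as far to its +x (vent open). It swings about the fixture's y axis and stays where it is left; a light push at the tip moves it.
- vent_tip (a point): the centre of the lever's tip (moves with it). Its pivot lies about 100 mm away down the lever, midway between both end positions; the tip travels about 96 mm in the fixture's +x and rises by 12 mm at mid-travel.
- plug_grip (a point): centre of the plug's orange handle, a bar 30 (x) x 56 (y) x 48 (z) mm; plug axes: z up along its axis, handle thin along x. It stands 83 mm above the plug's foot, 37 mm above its seat. Below the handle: an orange flange (radius 36 mm, 8 mm thick; its underside, the seat, rests on the rim), then a black rubber taper 46 mm deep. Plug 107 mm tall, 0.18 kg.
- plug_foot (a point): centre of the plug's underside (radius 18 mm), same axes; 46 mm below the rim when home. An elastic lip 18 mm down the neck holds two beads on the taper, which pass it at 6 and 15 mm of rise. Leaning the plug 0.2 rad about the far edge of its flange, in any direction, lifts the near side by 12 mm and one bead past there; then lean the other way; then both again, 10 mm higher.
- bin: loose slate-blue open parts bin, 152 (x) x 103 (y) x 78 mm, walls 3 mm, floor 2 mm, 0.5 kg; origin at the centre of its underside; its front (-x) wall is only 41 mm high. Inside about 143 x 92 mm.
- tape_measure_mid (a point): bystander: yellow tape measure, 34 x 94 x 62 mm, its centre
- pliers_mid (a point): bystander: blue pliers lying flat, 55 x 176 x 14 mm, their centre
- pill_bottle_mid (a point): bystander: small orange bottle with red cap, 40 x 40 x 68 mm, its centre
Not all that is in view belongs to the job. Of the things like the part that bears plug_grip, leave any that is purple; of the rest the larger one is meant.

How it is judged (in metres and radians):
On the way, in this order (a step that is already met when the one before it is completed fails the run):
1. the vent lever is thrown over (past 0.8 rad) with the plug still home and upright (value of joint vent above 0.8 rad and z of plug_foot in the frame of fixture below 0.083 m and angle between plug_foot's own z axis and vertical below 0.05 rad), for 0.1 s.
2. the plug is leaned over by more than 0.08 rad while its foot is still in the neck (angle between plug_foot's own z axis and vertical above 0.08 rad and horizontal distance between plug_foot and neck_rim below 0.025 m and height (world z) of plug_foot below 0.12 m), for 0.02 s.
3. the plug is out: its foot is above the rim (height (world z) of plug_foot above 0.13 m), for 0.1 s.
At the end, for the whole second after the job is handed in: The plug lies or stands at rest wholly inside the bin (handle centre and foot between its walls, handle centre below 95 mm, foot below 60 mm), the vent lever is past 0.8 rad, and the canister is home in its cradle (raised less than 4 mm) (x of plug_grip in the frame of bin between -0.072 and 0.074 m and y of plug_grip in the frame of bin between -0.047 and 0.047 m and x of plug_foot in the frame of bin between -0.072 and 0.074 m and y of plug_foot in the frame of bin between -0.047 and 0.047 m and height (world z) of plug_grip below 0.095 m and height (world z) of plug_foot below 0.06 m and linear speed of plug below 0.03 m/s and value of joint vent above 0.8 rad and value of joint canister below 0.004 m); the robot touches nothing.
It fails at once if the canister is pulled up out of its cradle by more than 15 mm (value of joint canister above 0.015 m).
It fails at once if the plug is dropped: it moves faster than 0.9 m/s (a fall of about 4 cm) with no finger on it (contact force between the fingers and plug below 0.1 N and linear speed of plug above 0.9 m/s).
It fails at once if the bin is pushed more than 50 mm or tipped (distance of bin from where it was at the start of the episode above 0.05 m or angle between bin's own z axis and vertical above 0.3 rad).
It fails at once if a bystander is moved more than 30 mm (distance of any of tape_measure_mid, pliers_mid, pill_bottle_mid from where it was at the start of the episode above 0.03 m).
It also fails if it takes over 56 s, if anything falls off the work surface, if the arm or the gripper's body presses on something with over 40 N, if the wrist force passes 120 N, or if a joint passes its speed limit or range.

## Working session

There is one attempt and no reset: what is moved stays moved. The work goes in short steps, Python scripts to look and compute and a tool call to move; the robot and the scene stay as the last step left them, time stands still between calls to the robot, and variables do not carry over. Pictures are saved under pics/ and viewed, at most 10 in all, crops included, and the job is handed in when it is done.

Besides the shell and the picture viewer there is one more tool, called after "Call:" as name([rows], argument=value, ...), one row to a line, values as JSON. play_rows: Moves the arm, as the interface text tells. Its arguments: {"type":"object","properties":{"increments":{"type":"array"},"grip_force":{"type":"number"}},"required":["increments"]}

```bash
ls; mkdir -p pics; cat > h.py <<'E'
import numpy as np, cv2
from scipy.spatial.transform import Rotation as R
from workcell import telemetry, camera, calibration, workorder
def cam(n):
    o=telemetry.get_obs(); im,d=camera(n); c=calibration(n)
    f=192/np.tan(np.radians(c["vertical_fov"])/2)
    if "rvec" in c:
        r=cv2.Rodrigues(np.array(c["rvec"],float))[0]; t=np.array(c["tvec"],float).ravel()
        Rw,o_=r.T,-r.T@t
    else:
        H=np.array(c["hand_eye"]); Rt=R.from_euler('xyz',o["tcp_rot"],degrees=True).as_matrix()
        Rw=Rt@H[:3,:3]; o_=Rt@H[:3,3]+np.array(o["ee_pos"])
    v,u=np.mgrid[:384,:512]
    rays=np.stack([(u-c["cx"])/f,(v-c["cy"])/f,np.ones_like(u,float)],-1)
    P=(rays*d[...,None])@Rw.T+o_; P[d==0]=np.nan
    return im,d,P,(rays@Rw.T,o_)
def save(n,im,s=1.5): cv2.imwrite("pics/"+n,cv2.resize(im[...,::-1],None,fx=s,fy=s))
E
python3 - <<'E'
from h import *
print(telemetry.get_obs())
for n in("top","side"):
    im,d,P,_=cam(n); save(n+"0.png",im); np.savez(n+"0.npz",im=im,P=P,d=d); print(n,calibration(n))
E
```

```text
pics
{'time': 0.0, 'q': array([-7.09890285e+01,  5.01111367e+00,  1.00338282e+01,  9.51003139e+01,
        6.65874622e-04,  9.00006492e+01]), 'qd': array([-0.01710143, -0.01237553,  0.0262875 ,  0.00766457,  0.1191921 ,
       -0.04604783]), 'joint_efforts': array([-6.72774986e-04, -5.20387101e+01,  4.64805830e+01,  1.63241528e-02,
       -4.38924280e-05,  2.23547005e-06]), 'ee_pos': array([ 0.17909556, -0.51979841,  0.24957733]), 'tcp_rot': array([-1.79922401e+02, -6.64994739e-04,  1.90103214e+01]), 'wrist_force': array([ 0.23700683,  0.32027035, -0.02768913]), 'torque': array([ 0.0031759 , -0.01592748,  0.0011361 ]), 'grasp_force': 0.0, 'opening': 0.08535974633422397}
top {'vertical_fov': 55.62878415825599, 'cx': 260.45766704382874, 'cy': 189.3868611815961, 'rvec': array([ 2.18955888, -2.2155532 ,  0.0966436 ]), 'tvec': array([0.01298843, 0.57230401, 1.25554396])}
side {'vertical_fov': 47.7837243046708, 'cx': 252.12180364282227, 'cy': 189.83178860940055, 'rvec': array([ 0.71716625, -2.30423404,  1.50079958]), 'tvec': array([0.46660301, 0.25101639, 0.93519937])}
```

View pics/top0.png

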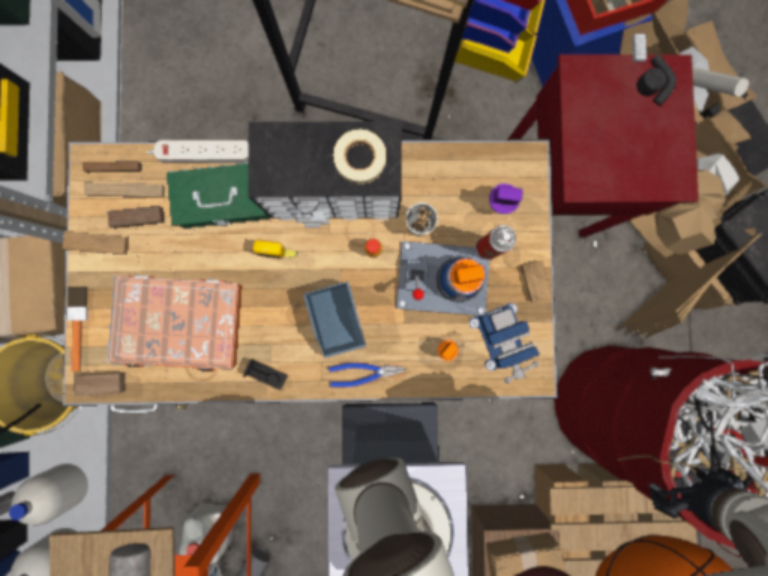

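View pics/side0.png

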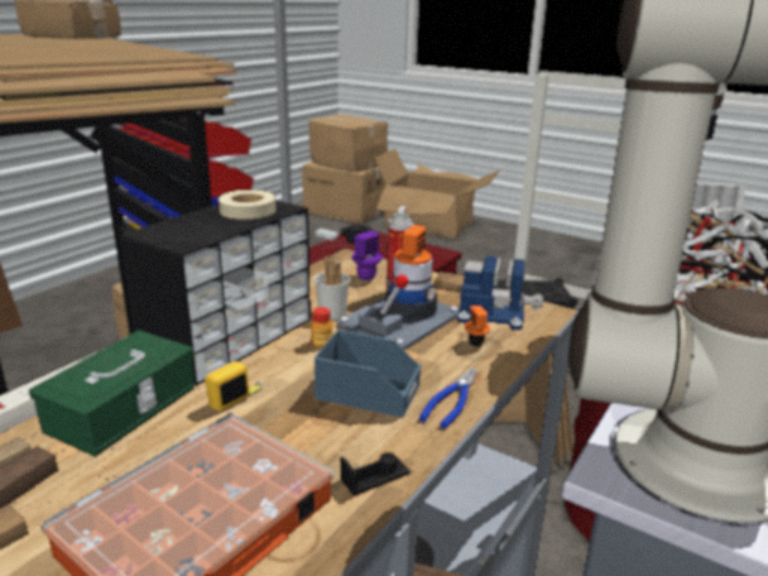

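The top picture (at 1.5x) shows the fixture at about (443,278). It shows three plug-like things: an orange handle on the blue canister at (467,272), a small orange plug at (448,350) and a purple one at (506,198). I choose (467,272), the larger one that isn't purple. The red lever tip is at (418,294), the bin at (335,320), the pliers at (365,375), the bottle at (373,247) and the tape at (268,248).

```bash
python3 - <<'E'
from h import *
z=np.load("top0.npz"); im,P=z["im"],z["P"]; s=np.load("side0.npz")
hsv=cv2.cvtColor(im,cv2.COLOR_RGB2HSV)
def roi(u0,u1,v0,v1):
    m=np.zeros(im.shape[:2],bool); m[int(v0/1.5):int(v1/1.5),int(u0/1.5):int(u1/1.5)]=1; return m
def rep(n,m,zz=None):
    q=P[m]; q=q[~np.isnan(q[:,0])]
    r=cv2.minAreaRect(q[:,:2].astype(np.float32)*1000)
    print(n,len(q),"mean",q.mean(0).round(4),"z",np.percentile(q[:,2],[5,50,95]).round(3),"rect",np.round(r[0],1),np.round(r[1],1),round(r[2],1))
H,S,V=hsv[...,0],hsv[...,1],hsv[...,2]; Z=P[...,2]
org=(H>4)&(H<22)&(S>180)&(V>120)
c=roi(435,495,250,305)
rep("handle top",org&c&(Z>.17)); rep("flange",org&c&(Z>.12)&(Z<.15))
red=((H<5)|(H>174))&(S>150)&(V>90)
rep("tip",red&roi(405,432,282,305))
rep("plate",roi(390,495,235,320)&(Z>.007)&(Z<.018)&(S<110))
b=roi(290,375,275,365)
rep("bin hi",b&(Z>.07)&(Z<.09)); rep("bin all",b&(Z>.03)&(Z<.09)); rep("bin floor",b&(Z<.01)&(S<140)&(H>90)&(H<125))
yl=roi(250,300,235,262)&(H>20)&(H<32)&(S>180)&(V>100); rep("tape",yl)
rep("pliers",roi(320,405,355,395)&(H>100)&(H<130)&(S>120))
rep("smallplug",org&roi(430,465,335,365)); rep("bottle",red&roi(360,385,235,260))
rep("vise",roi(470,545,300,375)&(Z>.03)); rep("extinguisher/red",roi(470,520,220,262)&(Z>.03)); rep("screwcup",roi(400,440,200,237)&(Z>.03))
save("crop.png",np.hstack([im[150:250,240:380],s["im"][130:230,190:330]]),2.8)
E
```

```text
handle top 177 mean [ 0.5817 -0.1492  0.1855] z [0.181 0.186 0.189] rect [ 582.  -150.1] [31.  52.6] 7.9
flange 164 mean [ 0.5821 -0.1474  0.1339] z [0.13  0.134 0.137] rect [ 583.5 -148.8] [65.5 60.1] 8.6
tip 37 mean [ 0.5442 -0.0476  0.132 ] z [0.128 0.132 0.137] rect [543.7 -46.5] [19.2 19.4] 0.4
plate 1472 mean [ 0.5837 -0.1084  0.0125] z [0.009 0.012 0.017] rect [ 590.3 -121.1] [245.8 177.1] 81.4
bin hi 136 mean [0.519  0.144  0.0771] z [0.072 0.078 0.081] rect [509.5 138.5] [112.3 103.1] 15.4
bin all 279 mean [0.494  0.1441 0.0614] z [0.036 0.067 0.08 ] rect [490.8 133.3] [151.4 103. ] 15.2
bin floor 1076 mean [0.4907 0.135  0.0027] z [-0.002  0.003  0.007] rect [471.7 129.2] [186.2  92.2] 15.2
tape 182 mean [0.6547 0.2825 0.0583] z [0.042 0.06  0.066] rect [655.7 285.7] [65.3 30.5] 81.6
pliers 151 mean [0.3659 0.0909 0.0122] z [0.008 0.012 0.016] rect [364.5  93.8] [111.4  45.7] 88.4
smallplug 138 mean [ 0.4212 -0.1183  0.0551] z [0.033 0.065 0.075] rect [ 420.1 -120.1] [41.5 41. ] 88.2
bottle 44 mean [0.6571 0.0485 0.0688] z [0.065 0.069 0.072] rect [657.2  48.4] [21.7 22. ] 45.1
vise 994 mean [ 0.4463 -0.2458  0.0972] z [0.049 0.109 0.116] rect [ 434.8 -253.1] [156.9  89.6] 19.1
extinguisher/red 407 mean [ 0.6513 -0.2145  0.1458] z [0.049 0.164 0.194] rect [ 639.5 -210.7] [55.7 97.7] 54.4
screwcup 265 mean [ 0.7198 -0.0633  0.0784] z [0.035 0.076 0.123] rect [714.5 -57.3] [71.1 81.5] 17.8
```

View pics/crop.png

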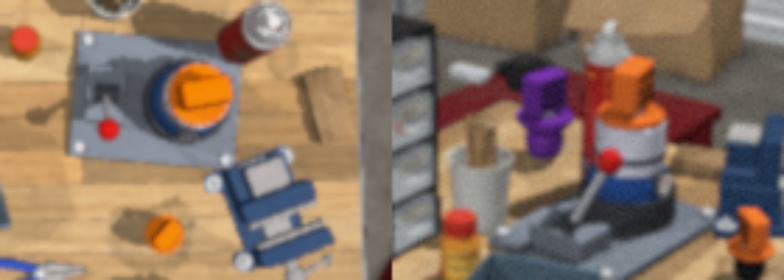

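The crop confirms it: the large orange handle sits on the blue canister and the lever's red ball leans to the front. The purple plug is off to the side. Next I move to just in front of the lever tip with the fingers shut.

Call:
play_rows([
  [[464, -352, 0], [0, 0, -62.4], 1],
  [[464, -352, 0], [0, 0, -62.4], 1],
  [[464, -352, 0], [0, 0, -62.4], 1],
  [[464, -352, 0], [0, 0, -62.4], 1],
  [[464, -352, 0], [0, 0, -62.4], 1],
  [[464, -352, 0], [0, 0, -62.4], 1],
  [[464, -352, 0], [0, 0, -62.4], 1],
  [[464, -352, 0], [0, 0, -62.4], 1],
  [[464, -352, 0], [0, 0, -62.4], 1],
  [[464, -352, 0], [0, 0, -62.4], 1],
  [[464, -352, 0], [0, 0, -62.4], 1],
  [[464, -352, 0], [0, 0, -62.4], 1],
  [[464, -352, 0], [0, 0, -62.4], 1],
  [[464, -352, 0], [0, 0, -62.4], 1],
  [[464, -352, 0], [0, 0, -62.4], 1],
  [[464, -352, 40], [0, 0, -62.4], 1],
  [[464, -352, 80], [0, 0, -62.4], 1],
  [[464, -352, 110], [0, 0, -62.4], 1],
  [[464, -352, 120], [0, 0, -62.4], 1],
  [[464, -352, 120], [0, 0, -62.4], 1],
])

```text
time: 2.1
ee_pos: [0.5023, -0.0368, 0.1297]
tcp_rot: [-179.9, 0.0, 81.3]
wrist_force: [0.6, -0.3, -0.2]
opening: 0.0001
grasp_force: 0.0
```

Call:
play_rows([
  [[0, 8, 0], [0, 0, 0], 1],
  [[0, 16, 0], [0, 0, 0], 1],
  [[0, 24, 0], [0, 0, 0], 1],
  [[0, 32, 0], [0, 0, 0], 1],
  [[0, 40, 0], [0, 0, 0], 1],
  [[0, 48, 0], [0, 0, 0], 1],
  [[0, 56, 0], [0, 0, 0], 1],
  [[0, 64, 0], [0, 0, 0], 1],
  [[0, 72, 0], [0, 0, 0], 1],
  [[0, 80, 0], [0, 0, 0], 1],
  [[0, 88, 0], [0, 0, 0], 1],
  [[0, 94, 0], [0, 0, 0], 1],
  [[0, 100, 0], [0, 0, 0], 1],
  [[0, 104, 0], [0, 0, 0], 1],
  [[0, 108, 0], [0, 0, 0], 1],
  [[0, 108, 0], [0, 0, 0], 1],
])

```text
time: 3.7
ee_pos: [0.6104, -0.0523, 0.1303]
tcp_rot: [180.0, 0.0, 81.4]
wrist_force: [-0.5, 0.3, 0.6]
opening: 0.0001
grasp_force: 0.0
```

```bash
cat > tip.py <<'E'
from h import *
for n in("top","side"):
    im,d,P,_=cam(n); H,S,V=cv2.split(cv2.cvtColor(im,cv2.COLOR_RGB2HSV))
    m=((H<5)|(H>174))&(S>150)&(V>70)&(P[...,0]>.5)&(P[...,0]<.7)&(P[...,1]>-.09)&(P[...,1]<.0)&(P[...,2]>.08)
    print(n,m.sum(),P[m].mean(0).round(4) if m.any() else None)
E
python3 tip.py
```

```text
top 0 None
side 45 [ 0.623  -0.0455  0.1342]
```

Call:
play_rows([
  [[0, 3, 0], [0, 0, 0], 1],
  [[0, 6, 0], [0, 0, 0], 1],
  [[0, 9, 0], [0, 0, 0], 1],
  [[0, 12, 0], [0, 0, 0], 1],
  [[0, 14, 0], [0, 0, 0], 1],
  [[0, 14, 0], [0, 0, 0], 1],
])

```text
time: 4.4
ee_pos: [0.6152, -0.053, 0.1299]
tcp_rot: [-178.9, 0.0, 81.4]
wrist_force: [-50.4, 6.7, 20.2]
opening: 0.0002
grasp_force: 26.1
```

```bash
python3 tip.py
```

```text
top 0 None
side 44 [ 0.6192 -0.0474  0.1395]
```

Call:
play_rows([
  [[0, -15, 0], [0, 0, 0], 1],
  [[0, -30, 0], [0, 0, 0], 1],
  [[0, -30, -40], [0, 0, 0], 1],
  [[0, -30, -80], [0, 0, 0], 1],
  [[0, -30, -125], [0, 0, 0], 1],
  [[-50, -28, -130], [0, 0, -8], 0],
  [[-100, -27, -130], [0, 0, -16.5], 0],
  [[-100, -27, -130], [0, 0, -16.5], 0],
  [[-100, -27, -130], [0, 0, -16.5], 0],
  [[-100, -27, -130], [0, 0, -16.5], 0],
  [[-100, -27, -130], [0, 0, -16.5], 0],
])

```text
time: 5.6
ee_pos: [0.5824, -0.148, 0.2602]
tcp_rot: [-180.0, -0.0, 97.9]
wrist_force: [-0.2, -0.4, -0.2]
opening: 0.085
grasp_force: 0.0
```

```bash
python3 - <<'E'
from h import *
im,d,P,_=cam("wrist"); s=cam("side"); H,S,V=cv2.split(cv2.cvtColor(im,cv2.COLOR_RGB2HSV))
o=(H>4)&(H<22)&(S>150)&(V>90)
for n,m in(("top",o&(P[...,2]>.178)&(P[...,2]<.195)),("flange",o&(P[...,2]>.12)&(P[...,2]<.145))):
    q=P[m]
    if len(q): r=cv2.minAreaRect(q[:,:2].astype(np.float32)*1000); print(n,len(q),q.mean(0).round(4),[np.round(a,1) for a in r])
print(telemetry.get_obs()["q"].round(1))
save("w1.png",np.hstack([im,s[0]]),.78)
E
python3 tip.py
```

```text
top 2550 [ 0.5816 -0.1462  0.1864] [array([ 582. , -148.7]), array([30.4, 54.5]), np.float64(10.0)]
flange 2043 [ 0.586  -0.1433  0.1342] [array([ 633.3, -142.8]), array([153.9, 131.1]), np.float64(43.6)]
[-14.3  12.5  19.6  97.1   0.   67.8]
top 36 [ 0.6388 -0.0563  0.1331]
side 41 [ 0.6338 -0.0453  0.1261]
```

View pics/w1.png

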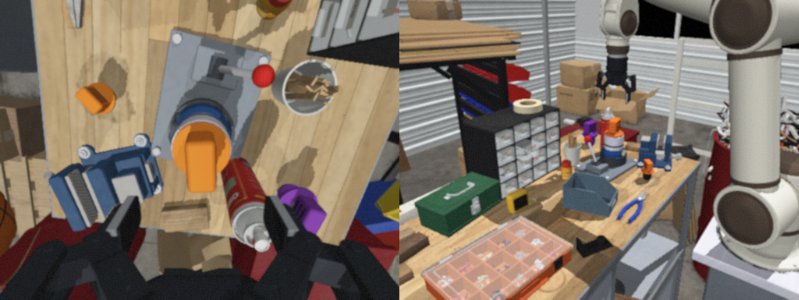

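The wrist picture shows the lever leaning away (ball at 263,75), clear of the mug, with the handle centred at (200,150). The fingers are clear of the spray can at (245,200). Now I descend and grip.

Call:
play_rows([
  [[0, 0, 30], [0, 0, -1], 0],
  [[0, 0, 60], [0, 0, -1], 0],
  [[0, 0, 85], [0, 0, -1], 0],
  [[0, 0, 96], [0, 0, -1], 0],
  [[0, 0, 98], [0, 0, -1], 0],
  [[0, 0, 98], [0, 0, -1], 0.3],
  [[0, 0, 98], [0, 0, -1], 0.5],
  [[0, 0, 98], [0, 0, -1], 0.75],
  [[0, 0, 98], [0, 0, -1], 0.75],
  [[0, 0, 98], [0, 0, -1], 0.75],
  [[0, 0, 98], [0, 0, -1], 0.8],
  [[0, 0, 98], [0, 0, -1], 0.8],
], grip_force=90)

```text
time: 7.0
ee_pos: [0.5822, -0.1493, 0.1634]
tcp_rot: [179.9, 0.0, 98.9]
wrist_force: [-3.8, 0.1, 5.4]
opening: 0.0288
grasp_force: 88.3
```

Call:
play_rows([
  [[0, 1.3, -1.2], [2, 0, 0], 0.8],
  [[0, 2.7, -2.4], [4, 0, 0], 0.8],
  [[0, 4.1, -3.6], [6, 0, 0], 0.8],
  [[0, 5.5, -4.7], [8, 0, 0], 0.8],
  [[0, 7, -5.7], [10, 0, 0], 0.8],
  [[0, 8.5, -6.7], [12, 0, 0], 0.8],
  [[0, 8.5, -6.7], [12, 0, 0], 0.8],
  [[0, 8.5, -6.7], [12, 0, 0], 0.8],
])

```text
time: 7.8
ee_pos: [0.5918, -0.1477, 0.1692]
tcp_rot: [-168.2, 0.0, 98.9]
wrist_force: [4.9, 0.5, -0.0]
opening: 0.029
grasp_force: 91.1
```

```bash
cat > st.py <<'E'
from h import *
o=telemetry.get_obs(); print(o["ee_pos"].round(4),o["tcp_rot"].round(2),o["wrist_force"].round(1),o["torque"].round(2),o["opening"])
Rt=R.from_euler('xyz',o["tcp_rot"],degrees=True); print("foot",(o["ee_pos"]+Rt.apply([0,0,.083])).round(4),"tilt",np.degrees(np.arccos(-Rt.as_matrix()[2,2])).round(2))
im,d,P,_=cam("side"); H,S,V=cv2.split(cv2.cvtColor(im,cv2.COLOR_RGB2HSV))
near=(abs(P[...,0]-.58)<.06)&(abs(P[...,1]+.148)<.06)&(P[...,2]>.05)
m=near&(H>100)&(H<125)&(S>150); w=near&(S<60)&(V>120)&(P[...,2]<.14)
r=lambda m:np.percentile(P[m][:,2],[2,98]).round(4) if m.any() else None
print("blue z",r(m),m.sum(),"white z",r(w),w.sum())
save("s%d.png"%int(o["time"]*10),im[120:220,200:330],3)
E
python3 st.py
```

```text
[ 0.5918 -0.1477  0.1692] [-1.6815e+02  2.0000e-02  9.8930e+01] [ 4.9  0.5 -0. ] [ 0.24 -2.1   0.14] 0.028969190856575892
foot [ 0.575  -0.1504  0.088 ] tilt 11.85
blue z [0.0501 0.0678] 145 white z [0.0585 0.1254] 430
```

Call:
play_rows([
  [[0, -2.2, 0], [-3, 0, 0], 0.8],
  [[0, -4.4, -0.1], [-6, 0, 0], 0.8],
  [[0, -6.6, -0.1], [-9, 0, 0], 0.8],
  [[0, -8.8, -0.2], [-12, 0, 0], 0.8],
  [[0, -8.8, -0.2], [-12, 0, 0], 0.8],
])

```text
time: 8.35
ee_pos: [0.5813, -0.1495, 0.1735]
tcp_rot: [179.7, 0.1, 98.9]
wrist_force: [0.2, 1.4, 10.0]
opening: 0.0287
grasp_force: 92.0
```

```bash
python3 st.py
```

```text
[ 0.5813 -0.1495  0.1735] [1.7971e+02 8.0000e-02 9.8870e+01] [ 0.2  1.4 10. ] [ 0.11 -0.    0.02] 0.028728504000990487
foot [ 0.5818 -0.1495  0.0905] tilt 0.3
blue z [0.0503 0.0688] 137 white z [0.0612 0.1257] 433
```

Call:
play_rows([
  [[0, -1.3, -1.2], [-2, 0, 0], 0.8],
  [[0, -2.7, -2.4], [-4, 0, 0], 0.8],
  [[0, -4.1, -3.6], [-6, 0, 0], 0.8],
  [[0, -5.5, -4.7], [-8, 0, 0], 0.8],
  [[0, -7, -5.7], [-10, 0, 0], 0.8],
  [[0, -8.5, -6.7], [-12, 0, 0], 0.8],
  [[0, -8.5, -6.7], [-12, 0, 0], 0.8],
])

```text
time: 9.1
ee_pos: [0.5699, -0.1507, 0.1757]
tcp_rot: [168.3, -0.1, 98.8]
wrist_force: [-11.5, -1.1, -0.2]
opening: 0.0291
grasp_force: 91.5
```

```bash
python3 st.py
```

```text
[ 0.5699 -0.1507  0.1757] [ 1.6834e+02 -6.0000e-02  9.8820e+01] [-11.5  -1.1  -0.2] [-0.39  2.97  0.13] 0.02908070559292842
foot [ 0.5865 -0.1481  0.0944] tilt 11.66
blue z [0.0502 0.0681] 141 white z [0.0609 0.1257] 423
```

Call:
play_rows([
  [[0, 2.1, 0.4], [3, 0, 0], 0.8],
  [[0, 4.2, 0.9], [6, 0, 0], 0.8],
  [[0, 6.2, 1.3], [9, 0, 0], 0.8],
  [[0, 8.3, 1.8], [12, 0, 0], 0.8],
  [[0, 8.3, 1.8], [12, 0, 0], 0.8],
])

```text
time: 9.65
ee_pos: [0.5819, -0.149, 0.1753]
tcp_rot: [-179.7, -0.1, 98.9]
wrist_force: [2.3, -1.9, -14.2]
opening: 0.029
grasp_force: 90.3
```

```bash
python3 st.py
```

```text
[ 0.5819 -0.149   0.1753] [-1.7972e+02 -6.0000e-02  9.8930e+01] [  2.3  -1.9 -14.2] [-0.44 -0.79 -0.02] 0.028964968306640523
foot [ 0.5815 -0.149   0.0923] tilt 0.28
blue z [0.0504 0.0685] 142 white z [0.0607 0.1258] 433
```

Call:
play_rows([
  [[0, 1.3, -0.2], [2, 0, 0], 0.8],
  [[0, 2.7, -1.2], [4, 0, 0], 0.8],
  [[0, 4.1, -2.4], [6, 0, 0], 0.8],
  [[0, 5.5, -3.5], [8, 0, 0], 0.8],
  [[0, 7, -4.5], [10, 0, 0], 0.8],
  [[0, 8.5, -5.5], [12, 0, 0], 0.8],
  [[0, 8.5, -5.5], [12, 0, 0], 0.8],
])

```text
time: 10.4
ee_pos: [0.5926, -0.1473, 0.1833]
tcp_rot: [-168.3, -0.0, 98.9]
wrist_force: [10.2, 1.5, -3.6]
opening: 0.0291
grasp_force: 93.3
```

```bash
python3 st.py
```

```text
[ 0.5926 -0.1473  0.1833] [-1.6825e+02 -1.0000e-02  9.8930e+01] [10.2  1.5 -3.6] [ 0.65 -3.01 -0.13] 0.02907962886406719
foot [ 0.5759 -0.1499  0.102 ] tilt 11.75
blue z [0.0506 0.0685] 142 white z [0.0593 0.1255] 445
```

Call:
play_rows([
  [[0, -2.1, 0.4], [-3, 0, 0], 0.8],
  [[0, -4.2, 0.9], [-6, 0, 0], 0.8],
  [[0, -6.2, 1.3], [-9, 0, 0], 0.8],
  [[0, -8.3, 1.8], [-12, 0, 0], 0.8],
  [[0, -8.3, 1.8], [-12, 0, 0], 0.8],
])

```text
time: 10.95
ee_pos: [0.5806, -0.1494, 0.1845]
tcp_rot: [179.8, 0.0, 98.9]
wrist_force: [0.8, -0.5, -1.3]
opening: 0.0289
grasp_force: 93.3
```

```bash
python3 st.py
```

```text
[ 0.5806 -0.1494  0.1845] [1.7983e+02 3.0000e-02 9.8860e+01] [ 0.8 -0.5 -1.3] [-0.07 -0.21  0.02] 0.028923914828689862
foot [ 0.5808 -0.1494  0.1015] tilt 0.17
blue z [0.0505 0.0679] 139 white z [0.0602 0.1256] 442
```

Call:
play_rows([
  [[0, 0, -2], [0, 0, 0], 0.8],
  [[0, 0, -4], [0, 0, 0], 0.8],
  [[0, 0, -7], [0, 0, 0], 0.8],
  [[0, 0, -10], [0, 0, 0], 0.8],
  [[0, 0, -10], [0, 0, 0], 0.8],
])

```text
time: 11.5
ee_pos: [0.5825, -0.1491, 0.1935]
tcp_rot: [180.0, 0.0, 98.9]
wrist_force: [0.7, -0.1, -1.4]
opening: 0.0293
grasp_force: 93.3
```

Call:
play_rows([
  [[0, 0, -20], [0, 0, 0], 0.8],
  [[0, 0, -45], [0, 0, 0], 0.8],
  [[0, 0, -75], [0, 0, 0], 0.8],
  [[0, 0, -90], [0, 0, 0], 0.8],
  [[25, -4, -90], [0, 0, -1], 0.8],
  [[60, -10, -90], [0, 0, -2], 0.8],
  [[100, -16, -90], [0, 0, -3], 0.8],
  [[140, -23, -90], [0, 0, -4], 0.8],
  [[180, -29, -90], [0, 0, -5], 0.8],
  [[220, -36, -90], [0, 0, -6], 0.8],
  [[255, -41, -90], [0, 0, -6.3], 0.8],
  [[280, -45, -90], [0, 0, -6.3], 0.8],
  [[293, -47, -90], [0, 0, -6.3], 0.8],
  [[293, -47, -90], [0, 0, -6.3], 0.8],
  [[293, -47, -90], [0, 0, -6.3], 0.8],
])

```text
time: 13.0
ee_pos: [0.4905, 0.1327, 0.2831]
tcp_rot: [-180.0, 0.0, 105.2]
wrist_force: [1.0, -0.5, -2.5]
opening: 0.0293
grasp_force: 93.1
```

```bash
python3 - <<'E'
from h import *
im,d,P,_=cam("wrist"); t=cam("side"); save("w2.png",np.hstack([im,t[0]]),.78)
H,S,V=cv2.split(cv2.cvtColor(im,cv2.COLOR_RGB2HSV)); 
b=(abs(P[...,0]-.49)<.11)&(abs(P[...,1]-.133)<.09)&(P[...,2]>.03)&(P[...,2]<.09)
r=cv2.minAreaRect(P[b][:,:2].astype(np.float32)*1000); print([np.round(a,1) for a in r])
E
python3 tip.py
```

```text
[array([490. , 135.5]), array([151.9, 101.9]), np.float64(15.2)]
top 37 [ 0.6391 -0.0561  0.1325]
side 0 None
```

View pics/w2.png

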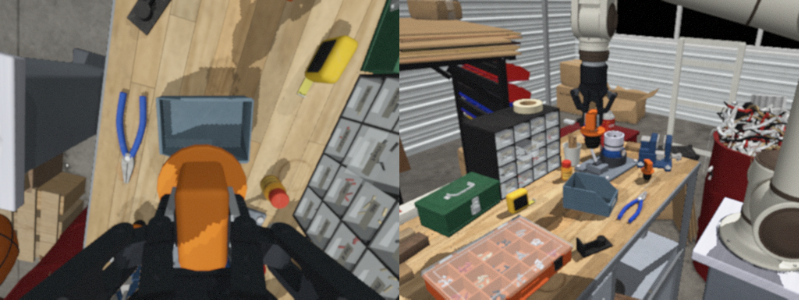

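The wrist picture shows the plug in the jaws (200,215), with the bin below at (205,128) and lined up with it. I lower it in.

Call:
play_rows([
  [[1.5, 0, 30], [0, 0, 0], 0.8],
  [[1.5, 0, 60], [0, 0, 0], 0.8],
  [[1.5, 0, 90], [0, 0, 0], 0.8],
  [[1.5, 0, 120], [0, 0, 0], 0.8],
  [[1.5, 0, 145], [0, 0, 0], 0.8],
  [[1.5, 0, 165], [0, 0, 0], 0.8],
  [[1.5, 0, 178], [0, 0, 0], 0.8],
  [[1.5, 0, 187], [0, 0, 0], 0.8],
  [[1.5, 0, 192], [0, 0, 0], 0.8],
  [[1.5, 0, 194], [0, 0, 0], 0.8],
  [[1.5, 0, 194], [0, 0, 0], 0.8],
  [[1.5, 0, 194], [0, 0, 0], 0.8],
])

```text
time: 14.4
ee_pos: [0.4903, 0.1346, 0.0899]
tcp_rot: [179.9, -0.0, 105.2]
wrist_force: [-0.1, 0.4, -2.4]
opening: 0.0291
grasp_force: 93.3
```

Call:
play_rows([
  [[0, 0, 1], [0, 0, 0], 0.8],
  [[0, 0, 2], [0, 0, 0], 0.8],
  [[0, 0, 3], [0, 0, 0], 0.8],
  [[0, 0, 4], [0, 0, 0], 0.8],
  [[0, 0, 4], [0, 0, 0], 0.8],
  [[0, 0, 4], [0, 0, 0], 0.8],
])

```text
time: 15.0
ee_pos: [0.4901, 0.1346, 0.0868]
tcp_rot: [179.9, -0.0, 105.2]
wrist_force: [-3.6, -0.9, 12.2]
opening: 0.0292
grasp_force: 94.9
```

Call:
play_rows([
  [[0, 0, -0.7], [0, 0, 0], 0.7],
  [[0, 0, -0.7], [0, 0, 0], 0.62],
  [[0, 0, -0.7], [0, 0, 0], 0.56],
  [[0, 0, -0.7], [0, 0, 0], 0.48],
  [[0, 0, -0.7], [0, 0, 0], 0.4],
  [[0, 0, -0.7], [0, 0, 0], 0.3],
  [[0, 0, -0.7], [0, 0, 0], 0.2],
  [[0, 0, -0.7], [0, 0, 0], 0.2],
  [[0, 0, -8], [0, 0, 0], 0.2],
  [[0, 0, -20], [0, 0, 0], 0.2],
  [[0, 0, -45], [0, 0, 0], 0.2],
  [[0, 0, -80], [0, 0, 0], 0.2],
  [[0, 0, -120], [0, 0, 0], 0.2],
  [[0, 0, -150], [0, 0, 0], 0.2],
  [[0, 0, -150], [0, 0, 0], 0.2],
], grip_force=20)

```text
time: 16.5
ee_pos: [0.4912, 0.1348, 0.2409]
tcp_rot: [179.6, 0.0, 105.2]
wrist_force: [0.2, 0.0, 0.4]
opening: 0.0683
grasp_force: 0.0
```

```bash
python3 tip.py; python3 - <<'E'
from h import *
im,d,P,_=cam("wrist"); t=cam("side"); save("w3.png",np.hstack([im,t[0]]),.78)
H,S,V=cv2.split(cv2.cvtColor(im,cv2.COLOR_RGB2HSV)); m=(H>4)&(H<22)&(S>150)&(V>90)&(P[...,2]>.095)&(P[...,2]<.13)&(abs(P[...,0]-.49)<.06)&(abs(P[...,1]-.133)<.06)
print(m.sum(),np.nanmean(P[m],0),np.percentile(P[m][:,2],[5,95]))
s=t[2]; H,S,V=cv2.split(cv2.cvtColor(t[0],cv2.COLOR_RGB2HSV)); w=(abs(s[...,0]-.58)<.06)&(abs(s[...,1]+.148)<.06)&(s[...,2]>.05)
print("canister top",np.percentile(s[w][:,2],[95,99]))
E
```

```text
top 36 [ 0.639  -0.0559  0.1325]
side 41 [ 0.6342 -0.0454  0.126 ]
1800 [0.48952403 0.13728866 0.10962386] [0.10569054 0.11155354]
canister top [0.12471754 0.15710933]
```

View pics/w3.png

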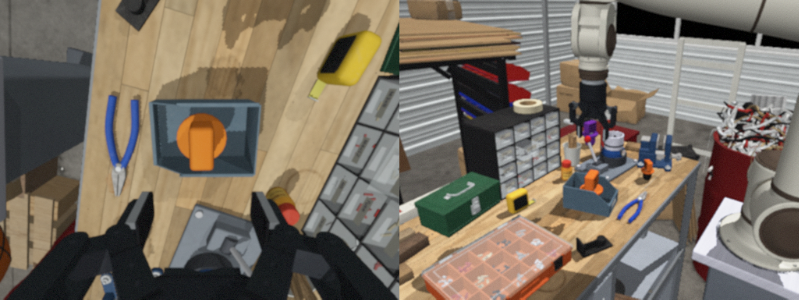

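The plug stands upright in the bin (wrist picture 202,143) with its handle top at 110 mm, so the handle centre is at about 86 mm. The lever is over, the canister is home, and the gripper is clear of everything.

```bash
python3 -c "
from h import *
print(workorder.job_done())"
```

```text
the job is handed in; nothing more can be done
None
```

I handed the job in at about 16.7 s: the vent lever is thrown fully over, the plug was rocked free and stands upright in the bin, and the canister is home; no verdict came back.

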